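# Change a strap slitter to the violet width

## Task

Set the strap slitter to its violet width: pull the sprung black selector knob up out of its notch, turn it until its orange pointer is at the violet disc, and let it snap fully down into the notch there; the notches do not line up exactly with their discs, so feel for the notch and never wrench the knob against the ring. Then push the red lock slide gently all the way home against its rubber stop. Let go of everything and leave the other things on the bench where they are.

Things in the scene. Friction and masses are not known exactly. Their poses are not given: they have to be found in the camera images.
- slitter: green strap slitter fixed on the bench, housing 170 (x) x 260 (y) x 60 mm tall; origin under its centre, x away from the robot side, y left. A steel roller along y at x = +68 mm tops out at 76 mm. On top: knob axis at x = -20, y = -55 mm; lock rail at y = +85 mm. The knob turns in a steel index ring, 16.5 to 27.5 mm from the axis, 12 mm above the housing's top, with five notches
- knob: black selector knob on a sprung vertical shaft; origin on its axis, at the housing's top face when home, rising with it. x = pointer direction, z up. Grip bar 46 (x) x 14 (y) x 28 mm tall, 18 to 46 mm above the origin. Under it an orange pointer pin along +x, 5 x 5 mm, 4 to 9 mm above the origin, lies in a ring notch
- knob_lift (a joint): how far the knob stands above home, m: 0 = fully down in a notch, 0.008 = pin lies on the ring between notches (it turns only above that), 0.015 = upper stop. The spring draws it down with 6.5 N when home, 10 N at the stop. It turns up to 94 degrees either way from slitter +x
- pointer (a point): tip of the orange pointer pin, 38 mm from the knob's axis. At the start the pin lies in the wide unmarked notch at about 0 degrees (from slitter +x about slitter z); in the other notches it has about 2 degrees of play each way
- grip (a point): point on the knob's axis at mid height of the grip bar (32 mm above the knob's origin)
- disc_violet: violet disc, 16 mm wide, 3 mm thick, on the slitter's top 49 mm from the knob's axis; marks the wanted notch. It and the pink, teal and cream discs lie at -70, -38, 38 and 70 degrees (about slitter z, from slitter +x), in any order. The middle of a disc's notch lies up to 9 degrees to one side or the other of the disc (not measured; the same for all)
- disc_pink: pink disc, like the violet one
- disc_teal: teal disc, like the violet one
- disc_cream: cream disc, like the violet one
- lock_slide: red lock slide; origin at the housing's top face. Upright tab 14 (x) x 34 (y) mm, up to 46 mm above the origin and centred on it; a low foot (12 mm tall) reaches 23 mm to -x. Slides along slitter +x with about 2.5 N of friction, stays where it is left. Starts with its origin at slitter x = -45 to -33 mm; home against the rubber stop (16 mm tall) at x = -5 mm
- bottle: amber glass bottle, red cap, 60 mm wide, 120 mm tall; origin under its centre; a bystander, not to be disturbed
- mug: white mug, 80 mm wide, 95 mm tall; origin under its centre; a bystander, not to be disturbed
- mallet: hammer-shaped rubber mallet with a wooden handle, 220 mm long; origin under its centre; a bystander, not to be disturbed
- awl: awl with a wooden handle, 170 mm long, lying; origin under its centre; a bystander, not to be disturbed
- rivet_tin: small brass tin, 32 mm wide, 22 mm tall, loose on top of the slitter; origin under its centre; a bystander, not to be disturbed
- gauge_block: aluminium block 50 x 30 x 25 mm; origin under its centre; a bystander, not to be disturbed

How it is judged:
On the way, in this order (a step that is already met when the one before it is completed fails the run):
1. the knob is pulled up clear of its notch (value of joint knob_lift above 0.0075 m), for 0.1 s.
2. the knob has snapped fully down in the notch at the violet disc (value of joint knob_lift below 0.0015 m and horizontal distance between pointer and disc_violet below 0.016 m), for 0.2 s.
3. the lock slide is pushed home with the knob still down at violet (all of step 2 and x of lock_slide in the frame of slitter above -0.0075 m), for 0.2 s.
At the end, for the whole second after the job is handed in: the knob is fully down (within 1.5 mm) in the notch of the violet disc, its pointer tip within 16 mm of that disc's centre, and the lock slide is within 2.5 mm of its home position; everything released (all of step 3); the robot touches nothing.
It fails at once if the knob's pin is wrenched against the index ring with more than 35 N (contact force between knob and slitter above 35 N).
It fails at once if the lock slide is rammed against its stop with more than 40 N (contact force between lock_slide and slitter above 40 N).
It fails at once if a bystander is moved by more than 15 mm (distance of any of bottle, mug, mallet, awl, rivet_tin, gauge_block from where it was at the start of the episode above 0.015 m).
It also fails if it takes over 58 s, if anything falls off the work surface, if the arm or the gripper's body presses on something with over 40 N, if the wrist force passes 120 N, or if a joint passes its speed limit or range.

## Robot

A 6-joint arm with a two-finger parallel gripper is mounted at the origin on the work surface. World frame = base frame: x ahead of the robot, y to its left, z up, the work surface at z = 0. Lengths are in m, angles in rad, forces in N, time in s.
With the tool pointing down it reaches from about 0.375 to 0.825 m from the base axis. Payload 5.5 kg.
Tool frame: the origin (TCP) lies between the finger pads; the fingertips stand 19 mm ahead of it and the grasp point (between the pads) is the TCP; z points along the fingers, y is the line along which they close (so a half turn about z gives the same grasp; the last joint's range is limited). The gripper opens to 85 mm and grips with 20 to 120 N. Pads are 22 mm wide; open, the fingers measure 114 mm over their backs; the gripper's body (76 mm by 85 mm) begins 54 mm behind the grasp point. The pads swing forward as they close: fully open they stand 13 mm farther back than shut.
Start: joints at [-1.253, 0.314, -0.047, 1.21, 0, 1.571], TCP at [0.187, -0.57, 0.25] pointing down, gripper open.
Joint ranges: [-2.67, 2.67], [-0.69, 1.73], [-1.03, 1.25], [-2.08, 2.16], [-1.42, 1.45], [-3.14, 3.14]. Speed limits (rad/s): [2.39, 2.39, 3.01, 3.14, 3.14, 3.14].

## Interface

Orientations are given as [roll, pitch, yaw] about the fixed x, y, z axes, in that order (R = Rz(yaw) Ry(pitch) Rx(roll)).
In Python, from workcell import * gives the robot as it stands.
- The arm moves only by the tool apply_moves, never from a script. Its argument "commands" is a list that holds one entry, the list of rows, each a list of 7 numbers: the shift along the tool's x, y, z each as a share of 30 mm, from -1 to 1, then the turn, a rotation vector about the tool's x, y, z each as a share of 4 degrees, from -1 to 1, then the opening, from -1 (shut) to 1 (fully open), so that 0 is half open. In form: [[[dx, dy, dz, ax, ay, az, gripper], ...]]. A call has 1 to 8 rows; each row shifts and turns the commanded pose from where the row before left it, along the tool's axes as they then stand; what a row does not reach is not made up. A row lasts 1/12 s, in which the tool goes at most 41.7 mm and 7.16 degrees, less where a joint would pass 70% of its speed; a pose out of reach is approached as far as the arm can. A call with a number of a shift or a turn outside -1 to 1 is refused whole. A call with a gripper value outside its range is refused whole. The fingers move at their own pace and stop on an object; "squeeze" is the grip in N (left out, the last holds). Time passes only in rows, so rows that do not move let the fingers close. It gives the time, the measured TCP pose, the force, the opening and the grip force at its end, in the units of the state.
- observe(): the state, without advancing time (a new reading comes with each control period).
- get_image(name): name is "scene" or "side" or "wrist"; returns a dict with "color" (480x640x3 uint8, red, green, blue), "z_map" (480x640 float32, m along the optical axis (not along the pixel's ray), 0 where there is no reading), "camera_matrix" (3x3 intrinsics, pixels), "D" ([k1, k2, p1, p2, k3] as OpenCV has them; the pictures are not rectified), "extrinsics" (4x4, takes a point from camera to world coordinates); the wrist camera has in their place "hand_eye" (4x4, takes a point from camera to tool coordinates, whose origin is the TCP and whose axes are the flange's). Camera axes: x right, y up, looking along -z (the intrinsics and any distortion apply to the point x, -y, -z); pixel columns grow to the right and rows downward; lengths in m; the calibration is good to about 2 mm. A picture is of the moment at which its call begins: read the wrist's pose just before it.
- job_done(): hands the job in; it is judged then, once.
The state is a dict: "t": time; "q": joint angles; "qd": joint speeds; "effort": joint torques, N m; "position": TCP position; "eef_rot": TCP orientation; "ft_force": force on the tool from outside, world axes, zero at the start; "torque": the same for the moment, N m; "gripper_width": finger opening in m; "finger_force": force on a finger pad.
Only numpy, scipy, OpenCV 4.12 (cv2) and the standard library are available. Lean on these libraries where they do the work, as an engineer would, in place of code of your own. Each camera call takes 0.05 s, during which the arm holds its last target. There are 200 camera calls.

## Working session

There is one attempt and no reset: what is moved stays moved. The work goes in short steps, Python scripts to look and compute and a tool call to move; the robot and the scene stay as the last step left them, time stands still between calls to the robot, and variables do not carry over. Pictures are saved under pics/ and viewed, at most 10 in all, crops included, and the job is handed in when it is done.

Besides the shell and the picture viewer there is one more tool, called after "Emit:" by a JSON object that holds its "api" and its "payload". apply_moves: Moves the arm, as the interface text tells. Shift numbers are shares of 30 mm and turn numbers shares of 4 degrees, none past 1 either way. Its arguments: {"type":"object","properties":{"commands":{"type":"array","items":{"type":"array","items":{"type":"array","items":{"type":"number"}}}},"squeeze":{"type":"number"}},"required":["commands"]}

```bash
mkdir -p pics
python3 - <<'E'
from workcell import *
import cv2,pickle
s=observe();print(s)
d={}
for n in("scene","side"):
    im=get_image(n);d[n]=im
    cv2.imwrite(f"pics/{n}0.png",im["color"][:,:,::-1]);print(n,im["camera_matrix"],im["D"],im["extrinsics"])
pickle.dump(d,open("d0.pkl","wb"))
E
```

```text
{'t': 0.0, 'q': array([-1.25300047e+00,  3.14195258e-01, -4.80729397e-02,  1.21021097e+00,
       -2.79420537e-05,  1.57078063e+00]), 'qd': array([-0.00080427, -0.00145918,  0.00151411,  0.00133162, -0.00068017,
       -0.00122303]), 'effort': array([-1.49009862e-03, -5.39584959e+01,  3.39750624e+01,  1.89500127e-02,
       -4.85376313e-05,  1.33664855e-05]), 'position': array([ 0.18730471, -0.56943835,  0.24945568]), 'eef_rot': array([-3.13990981e+00,  2.79156043e-05,  3.17811592e-01]), 'ft_force': array([-0.16922341, -0.55174652,  0.45162412]), 'torque': array([ 0.03607609, -0.03852142,  0.05681139]), 'finger_force': 0.0, 'gripper_width': 0.08548341971608477}
scene [[436.94184848   0.         319.15154782]
 [  0.         436.94184848 244.31695766]
 [  0.           0.           1.        ]] [0.03745882 0.         0.         0.         0.        ] [[ 0.81962731 -0.36948482  0.43782649  0.92599332]
 [ 0.57278381  0.54370298 -0.61343767 -0.55647206]
 [-0.01139166  0.75357019  0.65726874  0.67730066]
 [ 0.          0.          0.          1.        ]]
side [[503.26365352   0.         318.05763221]
 [  0.         503.26365352 238.09204897]
 [  0.           0.           1.        ]] [-0.07712937  0.          0.          0.          0.        ] [[ 0.9421006   0.20497534 -0.26538947  0.19129414]
 [-0.33525378  0.55882619 -0.75849732 -0.91668253]
 [-0.00716666  0.80355361  0.59518925  0.81391444]
 [ 0.          0.          0.          1.        ]]
```

View pics/scene0.png

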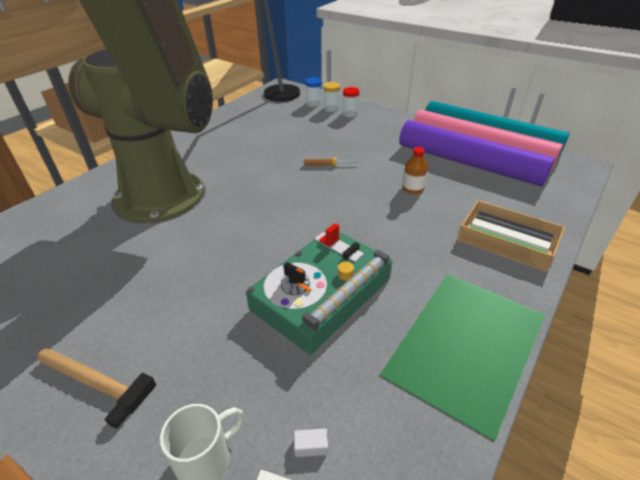

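View pics/side0.png

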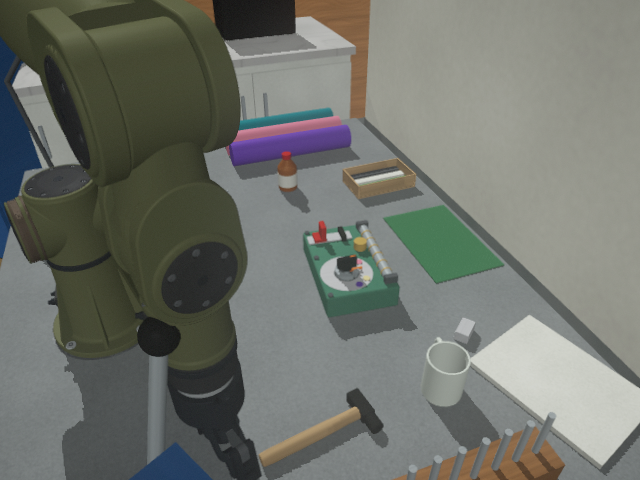

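The slitter is at about (320,285) in the scene view and (350,265) in the side view. The violet disc is at the near-robot/right end, around (285,301) in the scene view. I'll enlarge both.

Run:
```python
import cv2
a=cv2.imread("pics/scene0.png")[220:350,240:400];cv2.imwrite("pics/sc.png",cv2.resize(a,None,fx=4.5,fy=4.5,interpolation=cv2.INTER_CUBIC))
a=cv2.imread("pics/side0.png")[212:322,295:405];cv2.imwrite("pics/si.png",cv2.resize(a,None,fx=5,fy=5,interpolation=cv2.INTER_CUBIC))
```

```text
(no output)
```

View pics/sc.png

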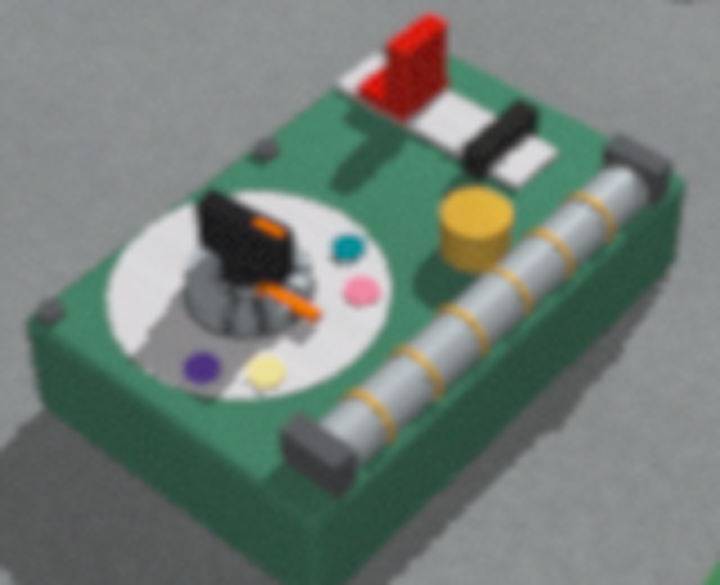

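View pics/si.png

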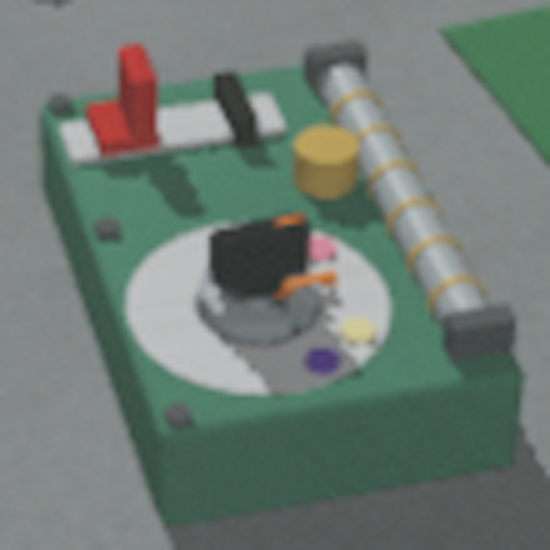

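The crops show pin pointing at about 0° and the disc order violet (-70°), cream, pink, teal. In the scene crop the violet disc is at (202,368), the tab top at about (418,33). Next: fit the slitter pose.

```bash
cat > h.py <<'E'
import numpy as np,cv2,pickle
from scipy.optimize import least_squares
d=pickle.load(open("d0.pkl","rb"))
def proj(n,P):
    c=d[n];E=c["extrinsics"];p=(np.atleast_2d(P)-E[:3,3])@E[:3,:3]
    p=p*[1,-1,-1]
    return cv2.projectPoints(p.reshape(-1,1,3),np.zeros(3),np.zeros(3),c["camera_matrix"],c["D"])[0].reshape(-1,2)
k=np.array([-20,-55]);dk=lambda a:[*(k+49*np.array([np.cos(np.radians(a)),np.sin(np.radians(a))])),63]
V,C,P,T=dk(-70),dk(-38),dk(38),dk(70)
obs={"scene":[(V,202,368),(C,267,371),(P,362,291),(T,348,248),([-85,-130,60],32,325),([85,130,60],685,185)],
"side":[(V,322,360),(C,358,331),(P,322,247),([-85,130,60],43,105)]}
S={"scene":(4.5,240,220),"side":(5,295,212)}
def W(v,P):
    x,y,a=v[:3];P=np.atleast_2d(P)/1000.;R=np.array([[np.cos(a),-np.sin(a)],[np.sin(a),np.cos(a)]])
    return np.c_[P[:,:2]@R.T+[x,y],P[:,2]]
def res(v,ns):
    r=[]
    for n in ns:
        s,ox,oy=S[n]
        for p,u,w in obs[n]: r.append(proj(n,W(v,p))[0]-[u/s+ox,w/s+oy])
    return np.ravel(r)
E
python3 - <<'E'
from h import *
for ns in (["scene"],["side"],["scene","side"]):
    f=least_squares(lambda v:res(v,ns),[.6,-.1,0],x_scale=[.1,.1,1],loss="soft_l1");print(ns,f.x,np.degrees(f.x[2]));print(f.fun.reshape(-1,2).round(1).tolist())
v=f.x;print("knob",W(v,[-20,-55,92]))
for x0 in(-45,-39,-33):
    for n in S:
        s,ox,oy=S[n];print(x0,n,((proj(n,W(v,[[x0-7,68,106],[x0+7,68,106],[x0-7,102,106],[x0+7,102,106]]))-[ox,oy])*s).round().tolist())
E
```

```text
['scene'] [ 0.57096983 -0.05273903 -0.09586274] -5.4925306188178
[[0.1, 0.5], [0.1, 0.5], [0.1, 0.1], [-0.1, 0.1], [-3.4, -0.8], [1.4, -2.2]]
['side'] [ 0.57037765 -0.05473566 -0.12060579] -6.910202504632136
[[0.1, 0.3], [0.2, 0.0], [-0.1, 0.4], [-0.3, -1.7]]
['scene', 'side'] [ 0.57125376 -0.05306386 -0.10857313] -6.220782175566269
[[-0.4, 0.3], [-0.4, 0.5], [-0.1, 0.3], [-0.1, 0.2], [-3.5, -1.4], [1.8, -1.5], [0.7, -0.4], [0.7, -0.7], [0.0, -0.2], [-0.7, -1.8]]
knob [[ 0.54541173 -0.10557281  0.092     ]]
-45 scene [[377.0, 43.0], [401.0, 56.0], [425.0, 8.0], [448.0, 20.0]]
-45 side [[130.0, 82.0], [158.0, 78.0], [114.0, 43.0], [141.0, 40.0]]
-39 scene [[387.0, 49.0], [411.0, 61.0], [434.0, 13.0], [458.0, 26.0]]
-39 side [[142.0, 80.0], [170.0, 76.0], [126.0, 42.0], [153.0, 38.0]]
-33 scene [[397.0, 54.0], [421.0, 67.0], [444.0, 19.0], [468.0, 31.0]]
-33 side [[154.0, 79.0], [182.0, 75.0], [137.0, 40.0], [165.0, 36.0]]
```

Emit:
{"api": "apply_moves", "payload": {"commands": [[[1,-0.68,0,0,0,0,1],[1,-0.68,0,0,0,0,1],[1,-0.68,0,0,0,0,1],[1,-0.68,0,0,0,0,1],[1,-0.68,0,0,0,0,1],[1,-0.68,0,0,0,0,1],[1,-0.68,0,0,0,0,1],[1,-0.68,0,0,0,0,1]]]}}

```text
t: 0.77
position: [0.365, -0.3382, 0.2501]
eef_rot: [-3.141, 0.0, 0.318]
ft_force: [0.1, -0.5, 0.1]
gripper_width: 0.0854
finger_force: 0.0
```

Emit:
{"api": "apply_moves", "payload": {"commands": [[[1,-0.68,0,0,0,0,0.2],[1,-0.68,0,0,0,0,0.2],[1,-0.68,0,0,0,0,0],[1,-0.68,0,0,0,0,0],[1,-0.68,0,0,0,0,0],[0.5,-0.68,0,0,0,1,0],[0.3,-0.4,0,0,0,1,0],[0,0,0,0,0,1,0]]]}}

```text
t: 1.43
position: [0.4896, -0.1553, 0.2498]
eef_rot: [-3.14, 0.0, 0.109]
ft_force: [-0.5, -0.7, 0.5]
gripper_width: 0.0427
finger_force: 0.0
```

Emit:
{"api": "apply_moves", "payload": {"commands": [[[0,0,0,0,0,1,0],[0,0,0,0,0,1,0],[0,0,0,0,0,1,0],[0,0,0,0,0,0.1,0],[0,0,0,0,0,0,0]]]}}

```text
t: 1.85
position: [0.4885, -0.1582, 0.25]
eef_rot: [-3.141, 0.001, -0.107]
ft_force: [0.5, -0.6, -0.5]
gripper_width: 0.0426
finger_force: 0.0
```

Run:
```python
from workcell import *
import cv2,pickle
s=observe();im=get_image("wrist");print(s["t"],s["position"],s["eef_rot"],s["gripper_width"],s["ft_force"]);print(im["hand_eye"],im["camera_matrix"],im["D"])
pickle.dump((s,im),open("w1.pkl","wb"));cv2.imwrite("pics/w1.png",im["color"][:,:,::-1])
```

```text
1.85 [ 0.48852339 -0.15815959  0.24998924] [-3.14144743e+00  6.47590730e-04 -1.06529469e-01] 0.04261562643919041 [ 0.49100162 -0.56605885 -0.52578716]
[[ 8.60540617e-04  9.58934882e-01  2.83625020e-01  7.28034946e-02]
 [ 9.99999323e-01 -6.02881494e-04 -9.95737047e-04 -5.49088048e-04]
 [-7.83854712e-04  2.83625684e-01 -9.58934751e-01 -1.24711018e-01]
 [ 0.00000000e+00  0.00000000e+00  0.00000000e+00  1.00000000e+00]] [[343.39919735   0.         316.8921215 ]
 [  0.         343.39919735 236.83876896]
 [  0.           0.           1.        ]] [-0.06603452  0.          0.          0.          0.        ]
```

View pics/w1.png

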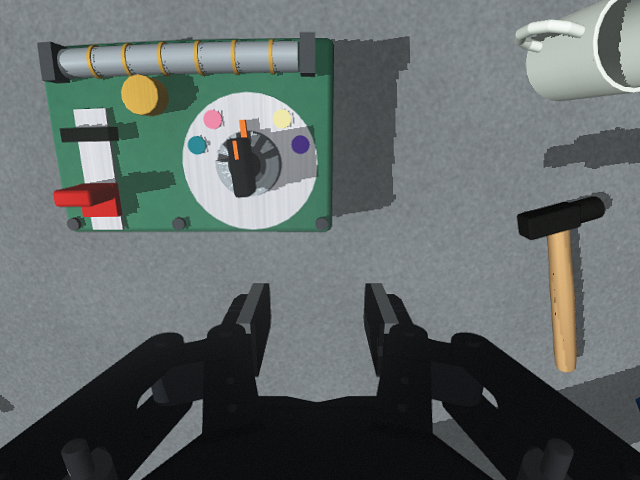

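The wrist view shows the full slitter: discs at teal (197,145), pink (213,119), cream (283,118), violet (300,145), pin tip (242,122), and the ring around (250,162). I'll fit the pose from this and make a rectified top-down view of the ring plane.

```bash
cat >> h.py <<'E'
from scipy.spatial.transform import Rotation as Ro
def load(f):
    s,im=pickle.load(open(f,"rb"));T=np.eye(4);T[:3,:3]=Ro.from_euler("xyz",s["eef_rot"]).as_matrix();T[:3,3]=s["position"]
    im["extrinsics"]=T@im["hand_eye"];d["wrist"]=im;return im
def blob(im,lo,hi,box):
    x0,y0,x1,y1=box;h=cv2.cvtColor(im["color"][y0:y1,x0:x1],cv2.COLOR_RGB2HSV);m=cv2.inRange(h,lo,hi);M=cv2.moments(m,True);return M["m10"]/M["m00"]+x0,M["m01"]/M["m00"]+y0,M["m00"]
def rect(im,v,z,half,s):
    g=np.arange(-half,half,1/s);X,Y=np.meshgrid(g,g)  # right = -y slitter, up = +x
    P=np.c_[k[0]-Y.ravel(),k[1]-X.ravel(),np.full(X.size,z)]
    m=proj("wrist",W(v,P)).astype(np.float32).reshape(X.shape+(2,))
    return cv2.remap(im["color"],m[...,0],m[...,1],cv2.INTER_CUBIC)
E
python3 - <<'E'
from h import *
im=load("w1.pkl")
b=[blob(im,(120,90,40),(145,255,255),(285,130,315,158)),blob(im,(20,60,120),(35,255,255),(270,105,295,132)),blob(im,(160,60,120),(179,255,255),(200,105,225,132)),blob(im,(85,120,60),(100,255,255),(185,132,210,158))]
print(np.round(b,1))
S["wrist"]=(1,0,0);obs["wrist"]=[(p,q[0],q[1]) for p,q in zip((V,C,P,T),b)]+[([-79,-124,63],321,224),([-79,124,63],74,224)]
for o in (obs["wrist"],obs["wrist"][:4]):
    obs["wrist"]=o;f=least_squares(lambda v:res(v,["wrist"]),[.57,-.05,-.1],x_scale=[.1,.1,1]);print(f.x,np.degrees(f.x[2]),f.fun.reshape(-1,2).round(1).tolist());print("knob",W(f.x,[-20,-55,92]))
    if len(o)==6:v=f.x
np.save("v.npy",v)
cv2.imwrite("pics/r1.png",rect(im,v,72,58,5)[:,:,::-1])
x0=-40
for x0 in(-45,-40,-35):print(x0,proj("wrist",W(v,[[x0-7,68,106],[x0+7,68,106],[x0-7,102,106],[x0+7,102,106]])).round().tolist())
print("tin",proj("wrist",W(v,[[25,20,82]])))
E
```

```text
[[300.  144.2 249. ]
 [281.7 118.5 259. ]
 [212.3 118.9 282. ]
 [196.5 144.8 249. ]]
[ 0.57028252 -0.04999558 -0.11131964] -6.378145718910644 [[0.0, -0.6], [-0.2, -0.9], [0.0, -1.0], [-0.2, -1.0], [4.0, 2.9], [-4.2, 1.9]]
knob [[ 0.54429637 -0.10243335  0.092     ]]
[ 0.56938082 -0.04995662 -0.10821128] -6.200049916606302 [[0.1, 0.1], [-0.2, -0.1], [0.1, -0.0], [-0.0, 0.0]]
knob [[ 0.54355779 -0.10247492  0.092     ]]
-45 [[92.0, 208.0], [89.0, 191.0], [54.0, 208.0], [51.0, 191.0]]
-40 [[91.0, 202.0], [88.0, 184.0], [53.0, 202.0], [50.0, 185.0]]
-35 [[90.0, 196.0], [87.0, 178.0], [52.0, 196.0], [49.0, 179.0]]
tin [[151.25442796 109.49852966]]
```

View pics/r1.png

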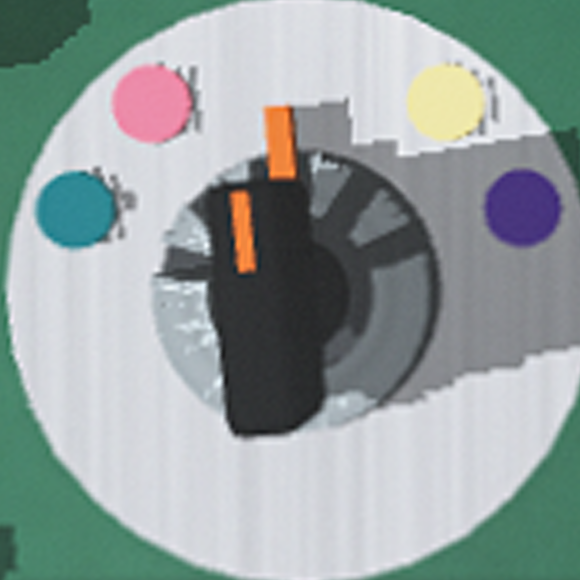

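The ring is centred near (293,291) in the rectified view. The violet notch is near -64°, and the other notches also sit about +6 to 7° off their discs. The knob's bar points about +5° in the slitter frame, so tool yaw should be about -1°. Approaching now.

Emit:
{"api": "apply_moves", "payload": {"commands": [[[0,0,0,0,0,-1,0],[0,0,0,0,0,-0.27,0],[0.61,-0.63,0,0,0,0,0],[0.61,-0.62,0,0,0,0,0],[0.61,-0.62,0.5,0,0,0,0],[0,0,1,0,0,0,0],[0,0,1,0,0,0,0],[0,0,0,0,0,0,0]]]}}

```text
t: 2.57
position: [0.5412, -0.1021, 0.1698]
eef_rot: [-3.14, 0.009, -0.018]
ft_force: [-1.9, 0.7, -0.4]
gripper_width: 0.0426
finger_force: 0.0
```

Run:
```python
from workcell import *
import cv2,pickle
s=observe();im=get_image("wrist");print(s["t"],s["position"],s["eef_rot"])
pickle.dump((s,im),open("w2.pkl","wb"))
from h import *
im=load("w2.pkl");v=np.load("v.npy")
print([proj("wrist",W(v,p))[0].round() for p in (V,C,P,T)])
cv2.imwrite("pics/w2.png",im["color"][:,:,::-1])
```

```text
2.5667 [ 0.54119974 -0.10212571  0.16975433] [-3.14011064  0.00888553 -0.01845807]
[array([386., 220.]), array([368., 187.]), array([278., 178.]), array([253., 208.])]
```

View pics/w2.png

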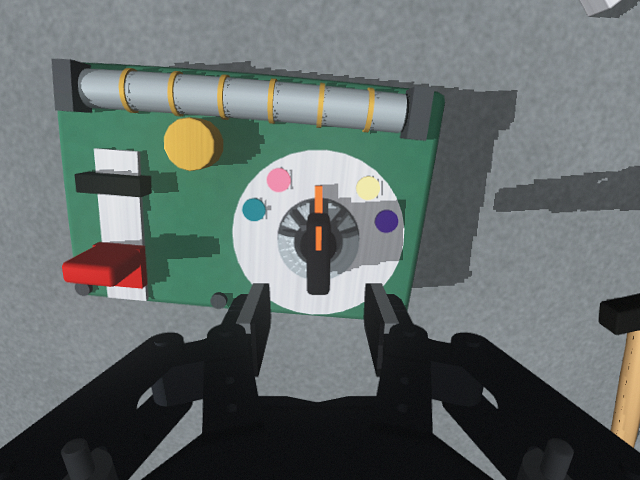

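Bar lies centred at column 318 and vertical in the tool view, so the alignment is good. I'll refit the pose from this image and take an intensity profile around the ring for the notch angles.

Run:
```python
from workcell import *
from h import *
s=observe();im0=get_image("wrist");pickle.dump((s,im0),open("w2.pkl","wb"))
im=load("w2.pkl");print(s["position"],s["eef_rot"])
b=[blob(im,(120,90,40),(145,255,255),(370,205,402,237)),blob(im,(20,60,120),(35,255,255),(352,172,384,204)),blob(im,(160,60,120),(179,255,255),(262,164,296,196)),blob(im,(85,120,60),(100,255,255),(238,193,270,225))]
S["wrist"]=(1,0,0);obs["wrist"]=[(p,q[0],q[1]) for p,q in zip((V,C,P,T),b)]
f=least_squares(lambda v:res(v,["wrist"]),[.57,-.05,-.1],x_scale=[.1,.1,1]);v=f.x;print(v,np.degrees(v[2]),f.fun.reshape(-1,2).round(1).tolist());print("knob",W(v,[-20,-55,92]))
np.save("v.npy",v)
g=cv2.cvtColor(im["color"],cv2.COLOR_RGB2GRAY)
A=np.arange(-90,92,2)
r=np.array([20,22,24,26])
out=[]
for a in A:
    t=np.radians(a);p=np.c_[k[0]+r*np.cos(t),k[1]+r*np.sin(t),np.full(4,72)]
    m=proj("wrist",W(v,p)).astype(np.float32)[None];out.append(cv2.remap(g,m[...,0],m[...,1],1)[0])
for a,o in zip(A,out):
    if abs(a)>16: print(a,o.tolist(),end="; ")
```

```text
[ 0.54213645 -0.10259152  0.1725387 ] [-3.14051988  0.00654428 -0.01901023]
[ 0.56927702 -0.05000018 -0.10561328] -6.051195255187304 [[-0.1, -0.0], [-0.1, 0.0], [0.1, -0.0], [0.1, 0.0]]
knob [[ 0.54359052 -0.10258538  0.092     ]]
-90 [111, 114, 116, 115]; -88 [110, 114, 116, 114]; -86 [111, 114, 115, 112]; -84 [112, 114, 116, 115]; -82 [113, 114, 117, 114]; -80 [112, 113, 117, 113]; -78 [111, 113, 117, 115]; -76 [100, 106, 115, 116]; -74 [82, 86, 94, 102]; -72 [77, 76, 78, 80]; -70 [79, 78, 78, 77]; -68 [76, 76, 77, 78]; -66 [68, 65, 66, 65]; -64 [60, 60, 59, 61]; -62 [61, 61, 59, 60]; -60 [62, 66, 67, 73]; -58 [74, 87, 100, 111]; -56 [103, 112, 116, 116]; -54 [113, 117, 118, 109]; -52 [113, 116, 119, 113]; -50 [112, 115, 118, 116]; -48 [113, 116, 119, 110]; -46 [111, 117, 119, 105]; -44 [97, 113, 118, 117]; -42 [77, 85, 100, 108]; -40 [75, 75, 79, 80]; -38 [72, 80, 75, 74]; -36 [71, 89, 68, 70]; -34 [79, 84, 64, 64]; -32 [83, 77, 64, 64]; -30 [68, 62, 62, 65]; -28 [61, 64, 65, 73]; -26 [71, 84, 101, 106]; -24 [101, 112, 121, 118]; -22 [115, 118, 120, 108]; -20 [117, 118, 119, 112];
[... 189 characters left out ...]
 165]; 32 [189, 189, 187, 168]; 34 [128, 142, 184, 181]; 36 [72, 75, 107, 109]; 38 [67, 65, 66, 66]; 40 [67, 68, 67, 67]; 42 [66, 66, 67, 71]; 44 [66, 69, 68, 69]; 46 [70, 75, 76, 79]; 48 [78, 78, 79, 76]; 50 [81, 89, 112, 122]; 52 [117, 143, 176, 183]; 54 [174, 183, 191, 170]; 56 [186, 182, 190, 154]; 58 [194, 184, 186, 182]; 60 [204, 190, 187, 183]; 62 [208, 206, 197, 160]; 64 [189, 194, 192, 169]; 66 [122, 161, 180, 188]; 68 [71, 102, 123, 140]; 70 [65, 69, 89, 91]; 72 [67, 67, 87, 93]; 74 [75, 70, 74, 90]; 76 [82, 77, 79, 87]; 78 [84, 83, 85, 82]; 80 [82, 81, 83, 84]; 82 [99, 88, 95, 130]; 84 [158, 150, 185, 185]; 86 [186, 187, 212, 187]; 88 [183, 185, 192, 183]; 90 [179, 184, 187, 183];
```

Notch openings centre on -66.5, -34.5, +43 and +75°, an offset of about +4°. The violet notch is therefore near -66° and the target tool yaw is about -72° world. Descend and grip.

Emit:
{"api": "apply_moves", "payload": {"commands": [[[0,0,0.9,0,0,0,0],[0,0,0.9,0,0,0,0],[0,0,0.5,0,0,0,0],[0,0,0.25,0,0,0,0],[0,0,0,0,0,0,0],[0,0,0,0,0,0,0],[0,0,0,0,0,0,0]]]}}

```text
t: 3.25
position: [0.5462, -0.1037, 0.1008]
eef_rot: [3.141, -0.003, -0.02]
ft_force: [0.2, -0.2, 0.1]
gripper_width: 0.0426
finger_force: 0.0
```

Emit:
{"api": "apply_moves", "payload": {"commands": [[[0,0,0,0,0,0,-0.4],[0,0,0,0,0,0,-0.7],[0,0,0,0,0,0,-0.8],[0,0,0,0,0,0,-1],[0,0,0,0,0,0,-1],[0,0,0,0,0,0,-1]]], "squeeze": 30}}

```text
t: 3.75
position: [0.5455, -0.103, 0.1]
eef_rot: [-3.141, -0.002, -0.019]
ft_force: [-1.5, 1.7, 5.4]
gripper_width: 0.0131
finger_force: 32.0
```

Emit:
{"api": "apply_moves", "payload": {"commands": [[[0,0,-0.13,0,0,0,-1],[0,0,-0.13,0,0,0,-1],[0,0,-0.13,0,0,0,-1],[0,0,0,0,0,0,-1],[0,0,0,0,0,0,-1]]], "squeeze": 40}}

```text
t: 4.17
position: [0.5454, -0.103, 0.1103]
eef_rot: [-3.141, -0.001, -0.019]
ft_force: [5.7, 1.6, -10.0]
gripper_width: 0.0135
finger_force: 39.2
```

Emit:
{"api": "apply_moves", "payload": {"commands": [[[0,0,-0.05,0,0,0.5,-1],[0,0,0,0,0,0.8,-1],[0,0,0,0,0,0.8,-1],[0,0,0,0,0,0.8,-1],[0,0,0,0,0,0.8,-1],[0,0,0,0,0,0,-1]]]}}

```text
t: 4.67
position: [0.5442, -0.1081, 0.1121]
eef_rot: [-3.074, -0.0, -0.234]
ft_force: [20.7, 65.1, -9.4]
gripper_width: 0.0131
finger_force: 42.1
```

Emit:
{"api": "apply_moves", "payload": {"commands": [[[0,0,0,0,0,-0.3,-1],[0,0,0,0,0,0,-1]]]}}

```text
t: 4.83
position: [0.5443, -0.1078, 0.1121]
eef_rot: [-3.078, -0.001, -0.209]
ft_force: [19.9, 62.9, -10.8]
gripper_width: 0.0131
finger_force: 41.8
```

Run:
```python
from workcell import *
from h import *
s=observe();im0=get_image("wrist");print(s);a=im0["color"]
c=get_image("scene")["color"]
o=np.hstack([a[120:360,200:440],cv2.resize(c[255:325,245:345],(343,240),interpolation=2)])
cv2.imwrite("pics/w3.png",o[:,:,::-1])
```

```text
{'t': 4.8333, 'q': array([-0.23119602,  0.32387306, -0.36515599,  0.88169919,  0.0636031 ,
        3.11919112]), 'qd': array([ 0.00674325,  0.0006738 , -0.00068384, -0.00185809, -0.01166492,
        0.02248526]), 'effort': array([-36.5071106 , -55.28911829,  30.21684408,   2.67140619,
       -20.32350361,  -0.33513492]), 'position': array([ 0.54426272, -0.10775601,  0.11208771]), 'eef_rot': array([-3.07800699e+00, -1.49179750e-03, -2.08839767e-01]), 'ft_force': array([ 19.91392312,  62.85046044, -10.84488313]), 'torque': array([12.82478402, -4.37369194, -0.20943194]), 'finger_force': 41.811207979917526, 'gripper_width': 0.013143900051098497}
```

View pics/w3.png

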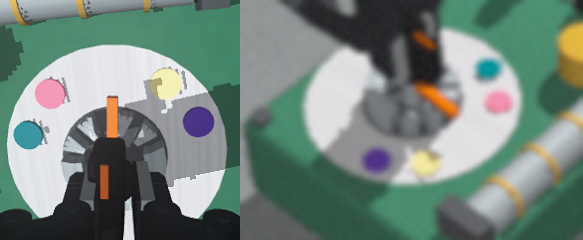

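The last joint is at its limit (q6 = 3.12), so this yaw direction is blocked and the arm is straining instead of turning. I'll undo the turn, lower, let go, and regrip half a turn round.

Emit:
{"api": "apply_moves", "payload": {"commands": [[[0,0,0,0,0,-0.8,-1],[0,0,0,0,0,-0.8,-1],[0,0,0,0,0,-0.8,-1],[0,0,0,0,0,-0.8,-1],[0,0,0,0,0,-0.2,-1],[0,0,0,0,0,0,-1],[0,0,0,0,0,0,-1]]]}}

```text
t: 5.52
position: [0.5445, -0.1072, 0.1121]
eef_rot: [-3.08, -0.017, 0.028]
ft_force: [20.0, 63.3, -10.7]
gripper_width: 0.0133
finger_force: 41.6
```

Emit:
{"api": "apply_moves", "payload": {"commands": [[[0,0,0,-0.3,0,0,-1],[0,0,0,0,0,0,-1]]]}}

```text
t: 5.68
position: [0.5445, -0.1067, 0.1119]
eef_rot: [-3.101, -0.016, 0.029]
ft_force: [20.6, 64.5, -10.9]
gripper_width: 0.0131
finger_force: 43.0
```

```bash
python3 -c "
from workcell import *
s=observe();print(s['q'],s['torque'])"
```

```text
[-0.21802615  0.31956975 -0.37096774  0.87428076  0.04367683  2.89458434] [13.37439134 -4.3433591  -0.14369023]
```

Emit:
{"api": "apply_moves", "payload": {"commands": [[[0.02,-0.1,0,-0.3,0,0,-1],[0.02,-0.05,0,-0.27,0,0,-1],[0,0,0,0,0,0,-1]]]}}

```text
t: 5.93
position: [0.5446, -0.105, 0.1114]
eef_rot: [3.136, -0.014, 0.028]
ft_force: [16.8, 51.1, -10.7]
gripper_width: 0.0132
finger_force: 47.4
```

Emit:
{"api": "apply_moves", "payload": {"commands": [[[0.06,-0.15,0,0,0,0,-1],[0.06,-0.15,0,0,0,0,-1],[0,-0.05,0,0,0,0,-1],[0,0,0,0,0,0,-1]]]}}

```text
t: 6.27
position: [0.545, -0.1034, 0.1106]
eef_rot: [3.117, -0.007, 0.022]
ft_force: [8.2, 24.0, -10.6]
gripper_width: 0.0132
finger_force: 44.5
```

Emit:
{"api": "apply_moves", "payload": {"commands": [[[0.08,-0.15,0,0,0,0,-1],[0.03,-0.12,0,0.2,0,0,-1],[0,0,0,0,0,0,-1],[0,0,0,0,0,0,-1]]]}}

```text
t: 6.6
position: [0.5455, -0.1026, 0.1102]
eef_rot: [3.117, -0.002, 0.017]
ft_force: [-0.3, 3.6, -9.6]
gripper_width: 0.0129
finger_force: 41.7
```

Emit:
{"api": "apply_moves", "payload": {"commands": [[[0,0,0.15,0.2,0,0,-1],[0,0,0.15,0.15,0,0,-1],[0,0,0.04,0,0,0,-1],[0,0,0,0,0,0,-0.5],[0,0,0,0,0,0,0],[0,0,0,0,0,0,0],[0,0,0,0,0,0,0]]]}}

```text
t: 7.18
position: [0.5483, -0.1042, 0.1021]
eef_rot: [3.138, -0.007, 0.017]
ft_force: [-0.2, 0.3, 0.4]
gripper_width: 0.0428
finger_force: 0.0
```

Emit:
{"api": "apply_moves", "payload": {"commands": [[[0,0,-1,0,0,0,0],[0,0,-1,0,0,-0.5,0],[0,0,0,0,0,-1,0],[0,0,0,0,0,-1,0],[0,0,0,0,0,-1,0],[0,0,0,0,0,-1,0],[0,0,0,0,0,-1,0],[0,0,0,0,0,-1,0]]]}}

```text
t: 7.85
position: [0.5475, -0.1037, 0.1617]
eef_rot: [3.136, -0.004, 0.474]
ft_force: [-0.1, -0.2, -0.4]
gripper_width: 0.0428
finger_force: 0.0
```

Emit:
{"api": "apply_moves", "payload": {"commands": [[[0,0,0,0,0,-1,0],[0,0,0,0,0,-1,0],[0,0,0,0,0,-1,0],[0,0,0,0,0,-1,0],[0,0,0,0,0,-1,0],[0,0,0,0,0,-1,0],[0,0,0,0,0,-1,0],[0,0,0,0,0,-1,0]]]}}

```text
t: 8.52
position: [0.5475, -0.1037, 0.1617]
eef_rot: [3.135, -0.001, 1.033]
ft_force: [0.0, 0.3, -0.2]
gripper_width: 0.0424
finger_force: 0.0
```

Emit:
{"api": "apply_moves", "payload": {"commands": [[[0,0,0,0,0,-1,0],[0,0,0,0,0,-1,0],[0,0,0,0,0,-1,0],[0,0,0,0,0,-1,0],[0,0,0,0,0,-1,0],[0,0,0,0,0,-1,0],[0,0,0,0,0,-1,0],[0,0,0,0,0,-1,0]]]}}

```text
t: 9.18
position: [0.5475, -0.1037, 0.1617]
eef_rot: [3.135, 0.003, 1.591]
ft_force: [-0.3, -0.5, -0.4]
gripper_width: 0.0429
finger_force: 0.0
```

Emit:
{"api": "apply_moves", "payload": {"commands": [[[0,0,0,0,0,-1,0],[0,0,0,0,0,-1,0],[0,0,0,0,0,-1,0],[0,0,0,0,0,-1,0],[0,0,0,0,0,-1,0],[0,0,0,0,0,-1,0],[0,0,0,0,0,-1,0],[0,0,0,0,0,-1,0]]]}}

```text
t: 9.85
position: [0.5474, -0.1037, 0.1617]
eef_rot: [3.138, 0.006, 2.15]
ft_force: [0.1, -0.2, 1.3]
gripper_width: 0.0427
finger_force: 0.0
```

Emit:
{"api": "apply_moves", "payload": {"commands": [[[0,0,0,0,0,-1,0],[0,0,0,0,0,-1,0],[0,0,0,0,0,-1,0],[0,0,0,0,0,-1,0],[0,0,0,0,0,-1,0],[0,0,0,0,0,-1,0],[0,0,0,0,0,-1,0],[0,0,0,0,0,-1,0]]]}}

```text
t: 10.52
position: [0.5475, -0.1037, 0.1617]
eef_rot: [3.142, 0.007, 2.708]
ft_force: [0.2, -0.5, -0.5]
gripper_width: 0.0429
finger_force: 0.0
```

Emit:
{"api": "apply_moves", "payload": {"commands": [[[0,0,0,0,0,-1,0],[0,0,0,0,0,-1,0],[0,0,0,0,0,-1,0],[0,0,0,0,0,-1,0],[0,0,0,0,0,-1,0],[0,0,0,0,0,-1,0],[0,0,0,0,0,0,0],[0,0,0,0,0,0,0]]]}}

```text
t: 11.18
position: [0.5473, -0.1036, 0.1615]
eef_rot: [-3.139, 0.006, 3.122]
ft_force: [-0.0, -0.3, 0.2]
gripper_width: 0.0429
finger_force: 0.0
```

Run:
```python
from workcell import *
from h import *
s=observe();im0=get_image("wrist");print(s["t"],s["position"],s["eef_rot"],s["q"]);pickle.dump((s,im0),open("w4.pkl","wb"))
im=load("w4.pkl");v=np.load("v.npy")
for n,p in zip("VCPT",(V,C,P,T)):print(n,proj("wrist",W(v,p))[0].round())
print(proj("wrist",W(v,[[-43,-55,106],[3,-55,106]])))
cv2.imwrite("pics/w4.png",im["color"][:,:,::-1])
```

```text
11.1833 [ 0.54726497 -0.10356731  0.16152927] [-3.13910586  0.00594563  3.12188789] [-0.18621192  0.27987717 -0.30096373  0.98367987 -0.00146699 -0.16650437]
V [250. 256.]
C [271. 287.]
P [355. 293.]
T [382. 267.]
[[321.76948114 221.35592967]
 [314.5580635  298.07986331]]
```

View pics/w4.png

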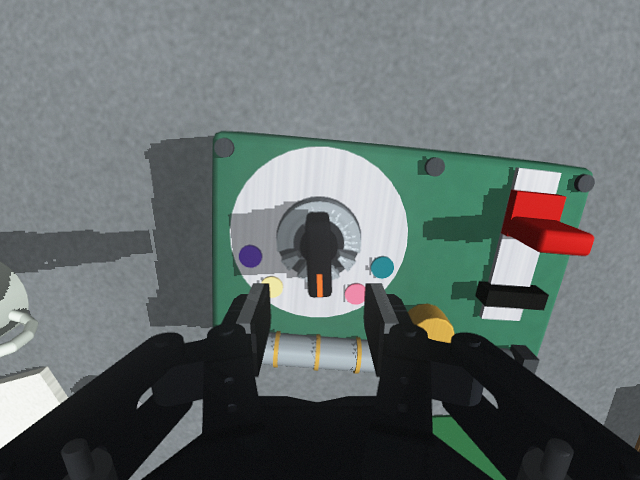

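Predicted and observed discs agree (violet at 250,256). So the knob axis (0.5436, -0.1026) is confirmed, and the bar is aligned at column 318. The last joint is now at -0.17, which leaves room for the turn. Descend and grip.

Emit:
{"api": "apply_moves", "payload": {"commands": [[[0.12,0.03,0.6,0,0,0,0],[0,0,0.9,0,0,0,0],[0,0,0.4,0,0,0,0],[0,0,0.2,0,0,0,-0.2],[0,0,0,0,0,0,-0.4],[0,0,0,0,0,0,-0.4],[0,0,0,0,0,0,-0.4]]]}}

```text
t: 11.82
position: [0.5445, -0.1026, 0.0992]
eef_rot: [-3.139, 0.007, 3.124]
ft_force: [0.4, 0.1, -0.3]
gripper_width: 0.0258
finger_force: 0.0
```

Emit:
{"api": "apply_moves", "payload": {"commands": [[[0,0,0,0,0,0,-0.6],[0,0,0,0,0,0,-0.8],[0,0,0,0,0,0,-1],[0,0,0,0,0,0,-1],[0,0,0,0,0,0,-1]]], "squeeze": 40}}

```text
t: 12.23
position: [0.5444, -0.1027, 0.0993]
eef_rot: [-3.139, 0.007, 3.124]
ft_force: [-1.0, -0.6, 6.2]
gripper_width: 0.0127
finger_force: 42.8
```

Emit:
{"api": "apply_moves", "payload": {"commands": [[[0,0,-0.15,0,0,0,-1],[0,0,-0.15,0,0,0,-1],[0,0,-0.12,0,0,0,-1],[0,0,0,0,0,0,-1],[0,0,0,0,0,0,-1]]]}}

```text
t: 12.65
position: [0.5442, -0.1027, 0.1103]
eef_rot: [-3.139, 0.006, 3.124]
ft_force: [5.8, -1.7, -9.5]
gripper_width: 0.013
finger_force: 40.6
```

Emit:
{"api": "apply_moves", "payload": {"commands": [[[0,0,0,0,0,0.75,-1],[0,0,0,0,0,1,-1],[0,0,0,0,0,1,-1],[0,0,0,0,0,1,-1],[0,0,0,0,0,0,-1]]]}}

```text
t: 13.07
position: [0.5442, -0.103, 0.1101]
eef_rot: [-3.14, 0.006, 2.859]
ft_force: [6.3, -3.6, -9.6]
gripper_width: 0.0135
finger_force: 40.5
```

Clean turn with low force this time. Continuing with 14 shares.

Emit:
{"api": "apply_moves", "payload": {"commands": [[[0,0,0,0,0,1,-1],[0,0,0,0,0,1,-1],[0,0,0,0,0,1,-1],[0,0,0,0,0,1,-1],[0,0,0,0,0,1,-1],[0,0,0,0,0,1,-1],[0,0,0,0,0,1,-1],[0,0,0,0,0,0,-1]]]}}

```text
t: 13.73
position: [0.5438, -0.1036, 0.11]
eef_rot: [3.141, 0.007, 2.37]
ft_force: [4.2, -5.1, -9.8]
gripper_width: 0.013
finger_force: 40.6
```

Emit:
{"api": "apply_moves", "payload": {"commands": [[[0,0,0,0,0,1,-1],[0,0,0,0,0,1,-1],[0,0,0,0,0,1,-1],[0,0,0,0,0,1,-1],[0,0,0,0,0,1,-1],[0,0,0,0,0,1,-1],[0,0,0,0,0,1,-1],[0,0,0,0,0,0,-1]]]}}

```text
t: 14.4
position: [0.5432, -0.104, 0.1098]
eef_rot: [3.14, 0.006, 1.881]
ft_force: [3.8, -6.2, -10.5]
gripper_width: 0.0133
finger_force: 40.6
```

Emit:
{"api": "apply_moves", "payload": {"commands": [[[0,0,0.1,0,0,0,-1],[0,0,0.06,0,0,0,-1],[0,0,0,0,0,0,-1],[0,0,0,0,0,0,-1]]]}}

```text
t: 14.73
position: [0.5432, -0.104, 0.1051]
eef_rot: [3.14, 0.006, 1.884]
ft_force: [3.4, -6.0, -8.7]
gripper_width: 0.0131
finger_force: 40.8
```

The knob is at about 6 mm lift with no upward reaction, so the pin is inside the notch. Lower the rest and release.

Emit:
{"api": "apply_moves", "payload": {"commands": [[[0,0,0.09,0,0,0,-1],[0,0,0.06,0,0,0,-1],[0,0,0,0,0,0,-1],[0,0,0,0,0,0,-0.7],[0,0,0,0,0,0,-0.4],[0,0,0,0,0,0,-0.2],[0,0,0,0,0,0,-0.1]]]}}

```text
t: 15.32
position: [0.5433, -0.1022, 0.1015]
eef_rot: [3.138, 0.003, 1.885]
ft_force: [-0.4, 0.5, -0.2]
gripper_width: 0.0383
finger_force: 0.0
```

Emit:
{"api": "apply_moves", "payload": {"commands": [[[0,0,-1,0,0,0,0],[0,0,-1,0,0,0,0],[0,0,-1,0,0,0,0],[0,0,0,0,0,0,0],[0,0,0,0,0,0,0]]]}}

```text
t: 15.73
position: [0.5446, -0.1023, 0.1936]
eef_rot: [3.134, 0.005, 1.885]
ft_force: [0.2, -0.1, -1.3]
gripper_width: 0.0423
finger_force: 0.0
```

Run:
```python
from workcell import *
from h import *
s=observe();im0=get_image("wrist");print(s["t"],s["position"],s["eef_rot"]);pickle.dump((s,im0),open("w5.pkl","wb"))
im=load("w5.pkl");v=np.load("v.npy")
a=np.radians(-66)
for z,n in((106,"home"),(114,"up")):print(n,proj("wrist",W(v,[[k[0]+r*np.cos(a),k[1]+r*np.sin(a),z] for r in(-23,23)])).round().tolist())
for x0 in(-45,-41,-37):print(x0,proj("wrist",W(v,[[x0-7,68,106],[x0-7,102,106],[x0+7,68,106],[x0+7,102,106]])).round().tolist())
# depth of bar top along its axis -> world z
E=im["extrinsics"];K=im["camera_matrix"]
for r in(-12,0,12):
    u=proj("wrist",W(v,[k[0]+r*np.cos(a),k[1]+r*np.sin(a),106]))[0].round().astype(int);Z=im["z_map"][u[1],u[0]]
    n=cv2.undistortPoints(u.astype(float).reshape(1,1,2),K,im["D"])[0,0];print(u,(E@[n[0]*Z,-n[1]*Z,-Z,1])[:3].round(4))
cv2.imwrite("pics/w5.png",im["color"][:,:,::-1])
```

```text
15.7333 [ 0.5445532  -0.1023188   0.19362467] [3.1337252  0.00532123 1.88497858]
home [[313.0, 216.0], [313.0, 282.0]]
up [[313.0, 219.0], [313.0, 287.0]]
-45 [[350.0, 38.0], [376.0, -22.0], [372.0, 49.0], [399.0, -10.0]]
-41 [[356.0, 41.0], [383.0, -19.0], [379.0, 52.0], [406.0, -7.0]]
-37 [[363.0, 44.0], [389.0, -16.0], [385.0, 55.0], [412.0, -4.0]]
[313 232] [ 0.5398 -0.0909  0.1066]
[313 250] [ 0.5434 -0.1022  0.1075]
[313 267] [ 0.547  -0.1133  0.1078]
```

View pics/w5.png

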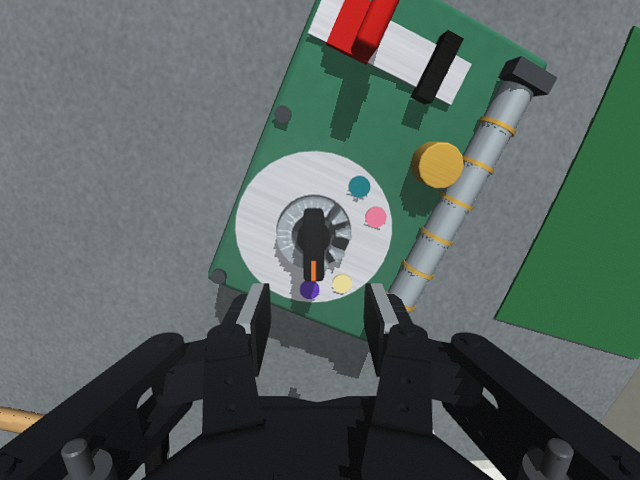

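The wrist picture shows the pointer strip at (313,270) directed at the violet disc (309,289). The bar-top depth of about 0.107 m matches home (0.106). Next I'll close the fingers and turn to yaw 174° to push the slide with the pad edges, checking depths meanwhile.

Emit:
{"api": "apply_moves", "payload": {"commands": [[[0,0,0,0,0,-1,-1],[0,0,0,0,0,-1,-1],[0,0,0,0,0,-1,-1],[0,0,0,0,0,-1,-1],[0,0,0,0,0,-1,-1],[0,0,0,0,0,-1,-1],[0,0,0,0,0,-1,-1],[0,0,0,0,0,-1,-1]]]}}

```text
t: 16.45
position: [0.5418, -0.1019, 0.1894]
eef_rot: [-3.142, 0.002, 2.447]
ft_force: [0.0, 0.7, 0.4]
gripper_width: 0.0
finger_force: 0.0
```

Emit:
{"api": "apply_moves", "payload": {"commands": [[[0,0,0,0,0,-1,-1],[0,0,0,0,0,-1,-1],[0,0,0,0,0,-1,-1],[0,0,0,0,0,-1,-1],[0,0,0,0,0,-1,-1],[0,0,0,0,0,-1,-1],[0,0,0,0,0,-1,-1],[0,0,0,0,0,-1,-1]]]}}

```text
t: 17.12
position: [0.5418, -0.1019, 0.1895]
eef_rot: [-3.141, 0.002, 3.005]
ft_force: [0.1, 0.1, 0.6]
gripper_width: -0.0003
finger_force: 0.0
```

Emit:
{"api": "apply_moves", "payload": {"commands": [[[0.39,0.93,0,0,0,-0.5,-1],[0.39,0.93,0,0,0,0,-1],[0.39,0.93,0,0,0,0,-1],[0.39,0.93,0,0,0,0,-1],[0.39,0.93,0,0,0,0,-1],[0,0,0,0,0,0,-1],[0,0,0,0,0,0,-1]]]}}

```text
t: 17.7
position: [0.4991, 0.044, 0.1895]
eef_rot: [-3.139, 0.002, 3.04]
ft_force: [0.3, -0.7, -0.5]
gripper_width: 0.0001
finger_force: 0.0
```

```bash
cat > look.py <<'E'
from workcell import *
from h import *
s=observe();im0=get_image("wrist");print(s["t"],s["position"],s["eef_rot"],s["gripper_width"]);pickle.dump((s,im0),open("w6.pkl","wb"))
im=load("w6.pkl");v=np.load("v.npy");E=im["extrinsics"];K=im["camera_matrix"]
c,sn=np.cos(v[2]),np.sin(v[2])
def cloud(mask):
    r,q=np.nonzero(mask&(im["z_map"]>0));Z=im["z_map"][r,q];n=cv2.undistortPoints(np.c_[q,r].astype(float).reshape(-1,1,2),K,im["D"]).reshape(-1,2)
    w=np.c_[n[:,0]*Z,-n[:,1]*Z,-Z]@E[:3,:3].T+E[:3,3];d2=w[:,:2]-v[:2]
    return 1000*np.c_[d2@[c,sn],d2@[-sn,c],w[:,2]]
h=cv2.cvtColor(im["color"],cv2.COLOR_RGB2HSV)
red=((h[...,0]<6)|(h[...,0]>174))&(h[...,1]>150)&(h[...,2]>70)
p=cloud(red);p=p[(p[:,1]>50)&(p[:,1]<120)&(abs(p[:,0])<85)];t=p[p[:,2]>98];print("red",len(p),"tabtop",len(t),np.percentile(t,[2,50,98],axis=0).round(1).tolist() if len(t) else 0)
dk_=(h[...,2]<80);q=cloud(dk_);q=q[(np.hypot(q[:,0]+20,q[:,1]+55)<26)&(q[:,2]>90)&(q[:,2]<130)];print("bar",len(q),np.median(q[:,2]) if len(q) else 0)
g=cloud((h[...,0]>70)&(h[...,0]<85)&(h[...,1]>100));g=g[(abs(g[:,0])<60)&(abs(g[:,1])<110)];print("housing z",np.median(g[:,2]) if len(g) else 0)
vi=cloud((h[...,0]>120)&(h[...,0]<145)&(h[...,1]>90));vi=vi[np.hypot(vi[:,0]+3,vi[:,1]+101)<20];print("violet z",np.median(vi,axis=0) if len(vi) else 0)
E
python3 look.py
```

```text
17.7 [0.49906399 0.04400862 0.18947808] [-3.13940553e+00  2.40600272e-03  3.03974691e+00] 0.00011590638965618965
red 1409 tabtop 35 [[-50.2, 69.4, 98.1], [-49.6, 74.2, 99.7], [-48.7, 101.0, 102.1]]
bar 1394 106.34606035289762
housing z 61.2005057028892
violet z [  -4.98597015 -101.25443611   64.26728945]
```

Knob is fully home: bar top 106.3 mm against housing 61.2 mm. The tab's rear face is at x = -49.6 mm, so the slide is at about -42.6 mm. Descend behind it and start pushing along tool -x.

Emit:
{"api": "apply_moves", "payload": {"commands": [[[0,0,0.9,0,0,0,-1],[0,0,0.9,0,0,0,-1],[0,0,0.7,0,0,0,-1],[0,0,0.45,0,0,0,-1],[0,0,0,0,0,0,-1],[-0.2,0,0,0,0,0,-1],[-0.2,0,0,0,0,0,-1],[0,0,0,0,0,0,-1]]]}}

```text
t: 18.42
position: [0.5157, 0.041, 0.1038]
eef_rot: [-3.14, 0.009, 3.036]
ft_force: [0.3, 0.2, 0.3]
gripper_width: 0.0001
finger_force: 0.0
```

Emit:
{"api": "apply_moves", "payload": {"commands": [[[-0.15,0,0,0,0,0,-1],[-0.15,0,0,0,0,0,-1],[-0.15,0,0,0,0,0,-1],[-0.15,0,0,0,0,0,-1],[0,0,0,0,0,0,-1]]]}}

```text
t: 18.83
position: [0.5318, 0.0395, 0.1027]
eef_rot: [-3.14, 0.006, 3.037]
ft_force: [0.4, 0.6, 0.4]
gripper_width: 0.0003
finger_force: 0.0
```

```bash
python3 look.py
```

```text
18.8333 [0.53181035 0.03946935 0.10266598] [-3.13995491  0.00585332  3.03661901] 0.00030597666107280046
red 946 tabtop 12 [[-53.5, 72.0, 99.9], [-22.2, 85.4, 106.1], [-21.3, 96.4, 107.2]]
bar 2591 105.71238296441295
housing z 61.20962821891018
violet z [ -7.56482919 -98.50932545  64.0675078 ]
```

The tab top now spans to x ≈ -22 mm, so the slide is following (origin about -29 mm). About 23.5 mm remain. I'll push 19 mm and then creep.

Emit:
{"api": "apply_moves", "payload": {"commands": [[[-0.12,0,0,0,0,0,-1],[-0.12,0,0,0,0,0,-1],[-0.12,0,0,0,0,0,-1],[-0.12,0,0,0,0,0,-1],[-0.12,0,0,0,0,0,-1],[0,0,0,0,0,0,-1],[0,0,0,0,0,0,-1]]]}}

```text
t: 19.47
position: [0.5495, 0.0376, 0.1026]
eef_rot: [-3.14, 0.006, 3.037]
ft_force: [0.1, 0.7, -0.3]
gripper_width: -0.0
finger_force: 0.0
```

Emit:
{"api": "apply_moves", "payload": {"commands": [[[-0.04,0,0,0,0,0,-1],[-0.04,0,0,0,0,0,-1],[0,0,0,0,0,0,-1],[0,0,0,0,0,0,-1]]]}}

```text
t: 19.8
position: [0.551, 0.0374, 0.1026]
eef_rot: [-3.14, 0.005, 3.037]
ft_force: [-2.1, 0.1, 0.8]
gripper_width: -0.0001
finger_force: 0.9
```

Emit:
{"api": "apply_moves", "payload": {"commands": [[[-0.04,0,0,0,0,0,-1],[-0.04,0,0,0,0,0,-1],[0,0,0,0,0,0,-1]]]}}

```text
t: 20.05
position: [0.5536, 0.0371, 0.1026]
eef_rot: [-3.14, 0.005, 3.037]
ft_force: [-1.0, -0.2, 1.2]
gripper_width: 0.0003
finger_force: 1.0
```

Emit:
{"api": "apply_moves", "payload": {"commands": [[[-0.04,0,0,0,0,0,-1],[-0.04,0,0,0,0,0,-1],[0,0,0,0,0,0,-1]]]}}

```text
t: 20.3
position: [0.555, 0.037, 0.1025]
eef_rot: [-3.14, 0.003, 3.037]
ft_force: [-5.5, 1.3, 4.7]
gripper_width: -0.0002
finger_force: 2.7
```

Force is rising to 5.5 N, so it is near the stop. Creeping on.

Emit:
{"api": "apply_moves", "payload": {"commands": [[[-0.04,0,0,0,0,0,-1],[-0.03,0,0,0,0,0,-1],[0,0,0,0,0,0,-1],[0,0,0,0,0,0,-1]]]}}

```text
t: 20.63
position: [0.5551, 0.0369, 0.1024]
eef_rot: [-3.14, -0.0, 3.037]
ft_force: [-11.0, 0.8, 10.2]
gripper_width: -0.0001
finger_force: 5.7
```

```bash
python3 look.py
```

```text
20.6333 [0.5551095  0.03692283 0.1023995 ] [-3.14009896e+00 -1.87608535e-04  3.03691267e+00] -0.0001242462723990156
red 909 tabtop 11 [[-30.0, 71.8, 98.4], [0.6, 85.6, 106.5], [2.0, 99.0, 107.0]]
bar 2099 105.2597419918081
housing z 61.17386022345809
violet z [ -9.173897   -95.389523    62.20191458]
```

The slide is firmly against the stop: no more motion at 11 N, and the tab front at +2 mm puts its origin at about -5. Back off, rise and check.

Emit:
{"api": "apply_moves", "payload": {"commands": [[[0.2,0,0,0,0,0,-1],[0.5,0,0,0,0,0,-1],[0.5,0,0,0,0,0,-1],[0,0,-1,0,0,0,-1],[0,0,-1,0,0,0,-1],[1,0,-1,0,0,0,-1],[0,0,0,0,0,0,-1],[0,0,0,0,0,0,-1]]]}}

```text
t: 21.35
position: [0.4937, 0.0439, 0.1939]
eef_rot: [-3.141, 0.01, 3.037]
ft_force: [0.9, 1.2, 0.2]
gripper_width: -0.0004
finger_force: 0.0
```

```bash
python3 look.py
```

```text
21.35 [0.49372387 0.04389143 0.19390797] [-3.14080156  0.01033118  3.0369587 ] -0.0004479539188289691Traceback (most recent call last):
  File "look.py", line 12, in <module>
    p=cloud(red);p=p[(p[:,1]>50)&(p[:,1]<120)&(abs(p[:,0])<85)];t=p[p[:,2]>98];print("red",len(p),"tabtop",len(t),np.percentile(t,[2,50,98],axis=0).round(1).tolist() if len(t) else 0)
  File "look.py", line 7, in cloud
    r,q=np.nonzero(mask&(im["z_map"]>0));Z=im["z_map"][r,q];n=cv2.undistortPoints(np.c_[q,r].astype(float).reshape(-1,1,2),K,im["D"]).reshape(-1,2)
                                                              ~~~~~~~~~~~~~~~~~~~^^^^^^^^^^^^^^^^^^^^^^^^^^^^^^^^^^^^^^^^^^^^^^^^^^^^
cv2.error: OpenCV(4.12.0) /io/opencv/modules/calib3d/src/undistort.dispatch.cpp:347: error: (-215:Assertion failed) CV_IS_MAT(_src) && CV_IS_MAT(_dst) && (_src->rows == 1 || _src->cols == 1) && (_dst->rows == 1 || _dst->cols == 1) && _src->cols + _src->rows - 1 == _dst->rows + _dst->cols - 1 && (CV_MAT_TYPE(_src->type) == CV_32FC2 || CV_MAT_TYPE(_src->type) == CV_64FC2) && (CV_MAT_TYPE(_dst->type) == CV_32FC2 || CV_MAT_TYPE(_dst->type) == CV_64FC2) in function 'cvUndistortPointsInternal'
```

The slide is out of the wrist view; using the scene camera's depth instead.

```bash
sed -e 's/get_image("wrist")/get_image("scene")/' -e 's/im=load("w6.pkl")/im=im0/' look.py > look2.py; echo 'o=cloud((h[...,0]>5)&(h[...,0]<14)&(h[...,1]>180)&(h[...,2]>120));o=o[(np.hypot(o[:,0]+20,o[:,1]+55)<42)];print("orange",len(o),o[::6].round().tolist())
print("red all",np.percentile(p,[2,50,98],axis=0).round(1).tolist())' >> look2.py; python3 look2.py
```

```text
21.4 [0.49341761 0.04379371 0.19252425] [-3.14041514  0.00824793  3.03685618] 0.0003255230973040446
red 249 tabtop 94 [[-9.7, 67.0, 98.2], [-1.2, 80.5, 105.0], [3.8, 97.1, 107.8]]
bar 145 104.19098249278092
housing z 60.06321156802774
violet z [  -2.51033399 -102.95116426   62.92458567]
orange 12 [[-18.0, -63.0, 108.0], [-8.0, -81.0, 70.0]]
red all [[-24.5, 66.2, 67.8], [-1.2, 74.0, 91.7], [3.5, 95.8, 107.5]]
```

Scene depth puts the tab at about -10 to +4 mm and the knob bar top at 104 mm, both at home, and the pin is low and pointing at violet. The arm touches nothing, so I'm handing in.

```bash
python3 -c "
from workcell import *
print(job_done())"
```

```text
the job is handed in; nothing more can be done
None
```

I handed the job in at about 21 s of the 58 s allowed: the knob is down in the violet notch and the red slide is home against its stop, by depth and force readings. The arm is clear of everything, but I don't have the verdict; on a first grip I turned the arm against a joint limit (about 65 N at the wrist), then freed and regripped.

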